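# Set up a shaft runout check on the surface plate

### The arm

A 6-joint arm with a two-finger parallel gripper is mounted at the origin on the work surface; the furniture and walls round the work are solid. World frame = base frame: x ahead of the robot, y to its left, z up, the work surface at z = 0. Lengths are in m, angles in rad, forces in N, time in s.
With the tool pointing down it reaches from about 0.275 to 0.85 m from the base axis. Payload 5.2 kg.
Tool frame: the origin (TCP) lies on the centre line of the jaws, within the pads' length; the fingertips stand 17 mm ahead of it and the grasp point (between the pads) lies 2 mm behind it; z points along the fingers, y is the line along which they close (so a half turn about z gives the same grasp; the last joint's range is limited). The gripper opens to 85 mm and grips with 20 to 120 N. Pads are 22 mm wide; open, the fingers measure 114 mm over their backs; the gripper's body (76 mm by 85 mm) begins 54 mm behind the grasp point. The pads swing forward as they close: fully open they stand 13 mm farther back than shut.
Start: joints at [-1.321, 0.259, 1.535, -0, 1.348, -0.203], TCP at [0.241, -0.495, 0.248] pointing down, gripper open.
Joint ranges: [-3.14, 3.14], [-0.91, 2.08], [0.19, 2.58], [-1.22, 4.36], [0.22, 2.71], [-3.12, 3.12]. Speed limits (rad/s): [2.57, 2.57, 3.14, 3.14, 3.14, 3.14].

### API

Orientations are given as a unit quaternion [x, y, z, w].
In Python, from station import arm gives the robot as it stands.
- The arm moves only by the tool step_arm, never from a script. Its arguments are lists of equal length, an entry for each row: "translation": the shift along the tool's x, y, z in units of 60 mm (1.0 is 60 mm), a list of three; "rotation": the turn, a rotation vector about the tool's x, y, z in units of 10 degrees (1.0 is 10 degrees), a list of three. In form: {"translation": [[x, y, z], ...], "rotation": [[wx, wy, wz], ...]}. A call has 1 to 10 rows; each row shifts and turns the commanded pose from where the row before left it, along the tool's axes as they then stand; what a row does not reach is not made up. A row lasts 1/8 s, in which the tool goes at most 62.5 mm and 10.7 degrees, less where a joint would pass 70% of its speed; a pose out of reach is approached as far as the arm can. A call is refused whole if a number of a shift passes 1 or a number of a turn 1, either way. A call with a gripper value outside its range is refused whole. "claw" is the finger opening in mm, from 0 to 85.4, set as the call begins (left out, the last holds). The fingers move at their own pace and stop on an object; "newtons" is the grip in N (left out, the last holds). Time passes only in rows, so rows that do not move let the fingers close. It gives the time, the measured TCP pose, the force, the opening and the grip force at its end, in the units of the state.
- arm.state(): the state, without advancing time (a new reading comes with each control period).
- arm.capture(name): name is "side" or "top" or "wrist"; returns (picture, depth): 420x560x3 uint8, blue, green, red; 420x560 float32, m along the optical axis (not along the pixel's ray), 0 where there is no reading.
- arm.camera_info(name): a dict with "fx", "fy", "cx", "cy" (pixels), "cam_to_world" (4x4, takes a point from camera to world coordinates). Camera axes: x right, y up, looking along -z (the intrinsics and any distortion apply to the point x, -y, -z); pixel columns grow to the right and rows downward; lengths in m; the calibration is good to about 2 mm. A picture is of the moment at which its call begins: read the wrist's pose just before it. camera_info takes no time and is no camera call; for the wrist camera it gives the pose at the moment of the call.
- arm.finish_job(): hands the job in; it is judged then, once.
The state is a dict: "t": time; "q": joint angles; "joint_vel": joint speeds; "joint_torque": joint torques, N m; "eef_pos": TCP position; "orientation": TCP orientation; "force": force on the tool from outside, world axes, zero at the start; "torque": the same for the moment, N m; "grip_width": finger opening in m; "gripper_force": force on a finger pad.
Only numpy, scipy, OpenCV 4.12 (cv2) and the standard library are available. Lean on these libraries where they do the work, as an engineer would, in place of code of your own. Each camera call takes 0.05 s, during which the arm holds its last target. There are 200 camera calls.

### The job

Set up the runout check on the granite surface plate: stand the two matching V-blocks on it, one towards each end with their vees in line along its length, then lay the stepped shaft in both vees, each block in the middle of one slim bearing journal and the thick land between the blocks. Last, stand the dial gauge on the plate on the far side of the shaft from the robot, square to the shaft, so that its plunger is pressed in by the crown of the thick land at its middle. Leave the odd small V-block where it lies, do not drop the shaft or the gauge, and let go of everything.

Things in the scene. Friction and masses are not known exactly. Their poses are not given: they have to be found in the camera images.
- surface_plate: Grey granite surface plate, 140 mm deep (its x) by 180 mm long (its y), top face 30 mm above its origin; fixed. Origin: centre of its underside. Its +x points away from the robot, +y to the robot's left.
- vblock_a: One of two matching ground-steel V-blocks: 44 mm wide (x), 28 mm long (y, the way the vee runs), 40 mm high, 0.30 kg. The 90-degree vee, open upward, is 32 mm wide at the top and 16 mm deep, with a 3 mm slot at its bottom. Origin: centre of its underside. Flat end and side faces; either end may face either way.
- vblock_b: The other matching V-block, identical to vblock_a (44 x 28 x 40 mm). A 20 mm journal in its vee lies with its axis 38 mm above the block's underside.
- vblock_small: Odd smaller V-block, 32 x 22 x 28 mm, 0.14 kg, not part of the pair; to be left alone. Origin: centre of its underside.
- shaft: Turned steel shaft, 160 mm long (its y), 0.4 kg, lying down; can roll. Origin: on its axis at mid-length, 13 mm above the bench at the start. Thick land 26 mm dia from y = -22 to 22 mm; journals 20 mm dia from 22 to 66 mm on either side (middle of each at 44 mm, so the V-blocks stand 88 mm apart); 14 mm stubs to 80 mm, the +y one threaded. Either end may point either way.
- dial_gauge: Dial gauge on a stand, 0.56 kg, 152 mm high. Origin: centre of underside. Base 50 (x) x 44 (y) x 36 mm; a 12 mm post at its centre carries a square grip head, 18 (x) x 20 mm (y), at 120-152 mm height, to take it by from above. An arm to -x holds a 40 mm dial (75-115 mm height) facing -x; the plunger hangs at x = -60 mm, y = 0, free tip 46 mm above the underside.
- plunger (a joint): Travel of the dial gauge's plunger, m: 0 hanging free, up to 0.010 pushed up into the dial; soft spring, about 1 N at 5 mm. With all standing on the plate the land's crown is 51 mm above the plate, so right over the axis it is pressed in about 5 mm.

How it is judged:
On the way, in this order (a step that is already met when the one before it is completed fails the run):
1. the two matching V-blocks stand on the plate in line, 72 to 104 mm apart (z of vblock_a in the frame of surface_plate between 0.027 and 0.033 m and angle between each of vblock_a, vblock_b's own z axis and vertical below 0.06 rad and z of vblock_b in the frame of surface_plate between 0.027 and 0.033 m and horizontal distance between vblock_a and vblock_b between 0.072 and 0.104 m and angle between the y axis of each of vblock_a, vblock_b and the y axis of surface_plate, either way round below 0.22 rad and x of vblock_a in the frame of vblock_b between -0.01 and 0.01 m), for 0.2 s.
2. the shaft lies level in both vees, each block under one journal (z of vblock_a in the frame of surface_plate between 0.027 and 0.033 m and angle between each of vblock_a, vblock_b's own z axis and vertical below 0.06 rad and z of vblock_b in the frame of surface_plate between 0.027 and 0.033 m and z of shaft in the frame of surface_plate between 0.0655 and 0.071 m and angle between shaft's own y axis and vertical between 1.53 and 1.612 rad and ((y of vblock_a in the frame of shaft between -0.054 and -0.034 m and y of vblock_b in the frame of shaft between 0.034 and 0.054 m) or (y of vblock_b in the frame of shaft between -0.054 and -0.034 m and y of vblock_a in the frame of shaft between 0.034 and 0.054 m)) and angle between the y axis of shaft and the y axis of surface_plate, either way round below 0.2 rad and angle between the y axis of each of vblock_a, vblock_b and the y axis of shaft, either way round below 0.2 rad and x of shaft in the frame of surface_plate between -0.06 and 0.03 m), for 0.2 s.
3. the dial gauge stands behind the shaft with its plunger pressed in by the land (z of dial_gauge in the frame of surface_plate between 0.027 and 0.033 m and angle between dial_gauge's own z axis and vertical below 0.06 rad and angle between the x axis of dial_gauge and the x axis of surface_plate, either way round below 0.25 rad and x of dial_gauge in the frame of surface_plate above 0 m and x of shaft in the frame of dial_gauge between -0.069 and -0.051 m and y of shaft in the frame of dial_gauge between -0.013 and 0.013 m and value of joint plunger between 0.002 and 0.0085 m), for 0.2 s.
At the end, for the whole second after the job is handed in: Both V-blocks upright on the plate, 34-54 mm either side of mid-shaft, vees within 0.2 rad; shaft level in both, within 0.2 rad of the plate's length; gauge upright in the far half, square to 0.25 rad, plunger within 9 mm of the axis and 13 mm of mid-shaft, pressed 2-8.5 mm; all let go, at rest (all of step 2 and all of step 3 and linear speed of each of vblock_a, vblock_b, shaft, dial_gauge below 0.02 m/s); the robot touches nothing.
It fails at once if the odd small V-block is moved more than 20 mm (distance of vblock_small from where it was at the start of the episode above 0.02 m).
It fails at once if the dial gauge is tipped over (angle between dial_gauge's own z axis and vertical above 0.8 rad).
It fails at once if the shaft is dropped (falls free at more than 0.6 m/s) (linear speed of shaft above 0.6 m/s and contact force between the fingers and shaft below 0.3 N).
It fails at once if the dial gauge is dropped (falls free at more than 0.6 m/s) (linear speed of dial_gauge above 0.6 m/s and contact force between the fingers and dial_gauge below 0.3 N).
It also fails if it takes over 99 s, if anything falls off the work surface, if the arm or the gripper's body presses on something with over 40 N, if the wrist force passes 120 N, or if a joint passes its speed limit or range.

## Working session

There is one attempt and no reset: what is moved stays moved. The work goes in short steps, Python scripts to look and compute and a tool call to move; the robot and the scene stay as the last step left them, time stands still between calls to the robot, and variables do not carry over. Pictures are saved under pics/ and viewed, at most 14 in all, crops included, and the job is handed in when it is done.

Besides the shell and the picture viewer there is one more tool, called after "Emit:" in YAML: its name, and indented under it one key for each argument. step_arm: Moves the arm, as the interface text tells. Its arguments: {"type":"object","properties":{"translation":{"type":"array","items":{"type":"array","items":{"type":"number"}}},"rotation":{"type":"array","items":{"type":"array","items":{"type":"number"}}},"claw":{"type":"number"},"newtons":{"type":"number"}},"required":["translation","rotation"]}

```bash
ls; mkdir -p pics; python3 - <<'E'
from station import arm
import cv2,numpy as np
s=arm.state();print({k:np.round(v,3) for k,v in s.items()})
for n in("top","side"):
    p,d=arm.capture(n);cv2.imwrite(f"pics/{n}0.png",p);np.save(f"{n}0.npy",d)
    i=arm.camera_info(n);print(n,{k:np.round(v,3) for k,v in i.items()},(d>0).mean())
E
```

```text
pics
{'t': np.float64(0.0), 'q': array([-1.321,  0.259,  1.536,  0.   ,  1.348, -0.203]), 'joint_vel': array([-0.002,  0.001,  0.002,  0.001,  0.001, -0.001]), 'joint_torque': array([-3.0000e-03, -4.4604e+01, -2.9058e+01, -1.0000e-03,  1.2000e-02,
        0.0000e+00]), 'eef_pos': array([ 0.241, -0.494,  0.247]), 'orientation': array([ 0.974,  0.224, -0.   , -0.001]), 'force': array([-0.226, -0.488,  0.099]), 'torque': array([ 0.043, -0.029,  0.002]), 'gripper_force': np.float64(0.0), 'grip_width': np.float64(0.086)}
top {'fx': np.float64(465.424), 'fy': np.float64(465.424), 'cx': np.float64(283.777), 'cy': np.float64(218.533), 'cam_to_world': array([[ 0.021,  0.998, -0.066,  0.412],
       [-1.   ,  0.02 , -0.022, -0.226],
       [-0.021,  0.066,  0.998,  0.915],
       [ 0.   ,  0.   ,  0.   ,  1.   ]])} 0.9958418367346938
side {'fx': np.float64(439.137), 'fy': np.float64(439.137), 'cx': np.float64(281.384), 'cy': np.float64(210.393), 'cam_to_world': array([[ 0.834,  0.223, -0.505,  0.026],
       [-0.552,  0.3  , -0.778, -0.895],
       [-0.021,  0.928,  0.373,  0.394],
       [ 0.   ,  0.   ,  0.   ,  1.   ]])} 0.9960246598639456
```

View pics/top0.png

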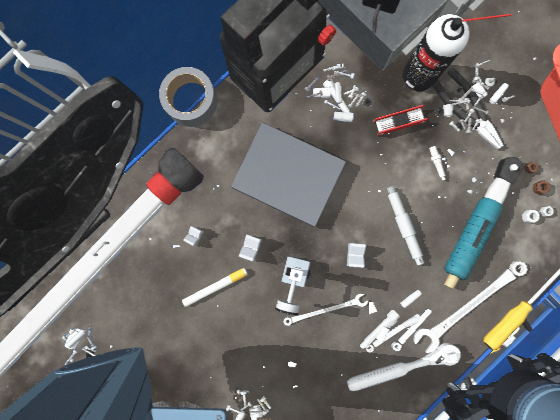

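View pics/side0.png

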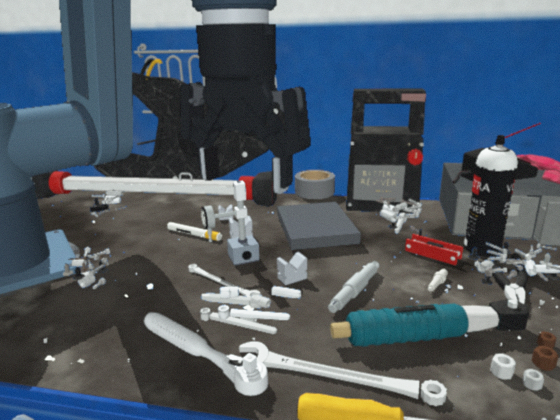

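The top view shows the plate at about (290,175), turned. The small block is near (193,237) and the matching blocks are near (251,247) and (356,255). The gauge head is near (295,268) with its dial at (287,308), and the shaft runs from (393,190) to (420,262). Next I'll measure each of them from depth at their known heights.

```bash
cat > h.py <<'E'
import cv2,numpy as np
from station import arm
def cloud(d,i):
    v,u=np.mgrid[:420,:560]
    P=np.stack([(u-i["cx"])/i["fx"]*d,-(v-i["cy"])/i["fy"]*d,-d],-1)
    T=i["cam_to_world"];return P@T[:3,:3].T+T[:3,3]
def rect(W,box,zlo,zhi):
    u0,v0,u1,v1=box;Q=W[v0:v1,u0:u1]
    m=((Q[...,2]>zlo)&(Q[...,2]<zhi)).astype(np.uint8)
    n,l,st,_=cv2.connectedComponentsWithStats(m)
    k=1+np.argmax(st[1:,4]);P=Q[l==k]
    (c,s,a)=cv2.minAreaRect((P[:,:2]*1000).astype(np.float32))
    return np.round(c,1),np.round(s,1),round(a,1),len(P),np.round(np.percentile(P[:,2]*1000,[5,50,95]),1)
E
python3 - <<'E'
from h import *
W=cloud(np.load("top0.npy"),arm.camera_info("top"))
for n,b,z in [("bench",(220,310,280,345),(-.05,.05)),("plate",(225,115,355,235),(.02,.05)),("small",(175,220,212,255),(.008,.05)),("v1",(232,228,272,268),(.012,.06)),("v2",(338,235,378,275),(.012,.06)),("v1top",(232,228,272,268),(.033,.06)),("v2top",(338,235,378,275),(.033,.06)),
 ("ghead",(270,240,325,320),(.135,.17)),("gbase",(270,240,325,320),(.025,.045)),("dial",(270,240,325,330),(.07,.13)),("shaft",(375,175,440,275),(.006,.05)),("land",(375,175,440,275),(.0225,.05))]:
    print(n,*rect(W,b,*z))
E
```

```text
bench [ 259.8 -143.7] [ 66.5 115.8] 1.5 2086 [-4.2 -1.7  0.9]
plate [ 557.5 -212.5] [180.3 140.6] 65.6 6741 [26.  28.5 31.1]
small [434.7 -30.9] [22.2 32.2] 62.9 214 [11.5 22.6 28.1]
v1 [ 414.3 -142.3] [28.3 43.9] 71.5 359 [17.9 32.9 39.7]
v2 [ 404.4 -344.9] [28.2 43.8] 85.4 377 [18.6 32.2 40. ]
v1top [ 399.2 -137.2] [28.1 11.8] 72.6 90 [33.2 36.9 40.2]
v2top [ 420.3 -346.2] [28.2 11.7] 85.7 86 [33.8 37.2 40.6]
ghead [ 371.  -230.7] [19.9 17.9] 76.4 138 [147.4 150.1 152.4]
gbase [ 370.9 -231.5] [46.  50.2] 77.4 413 [31.  34.2 36.9]
dial [ 331.  -221.7] [40.  56.7] 76.0 367 [ 93.1 105.9 113.6]
shaft [ 464.1 -439.6] [159.2  25.6] 22.9 905 [13.  19.9 24.8]
land [ 463.6 -438.7] [43.7 18.4] 22.4 148 [22.6 24.2 26.4]
```

```bash
cat >> h.py <<'E'
from scipy.spatial.transform import Rotation as R
def go(x,y,z,psi):
    "turn first (units of 10 deg), then shift (units of 60 mm) in the turned tool axes; mm, deg"
    s=arm.state();M=R.from_quat(s["orientation"]).as_matrix()
    p0=np.degrees(np.arctan2(M[1,1],M[0,1]));dp=(psi-p0+90)%180-90
    a=np.radians(p0+dp);d=np.array([x,y,z])-s["eef_pos"]*1000
    t=[d[0]*-np.sin(a)+d[1]*np.cos(a),d[0]*np.cos(a)+d[1]*np.sin(a),-d[2]]
    print("t",round(s["t"],2),"p",np.round(s["eef_pos"]*1000,1),"psi",round(p0,1),"tilt",np.round(M[:2,2],3),"q6",round(s["q"][5],2),
      "| rz",round(-dp/10,2),"shift",np.round(np.array(t)/60,2))
E
python3 -c "
from h import *
go(404.4,-344.9,120,-4.6)"
```

```text
t 0.1 p [ 240.5 -494.1  247.5] psi -64.1 tilt [-0.     0.002] q6 -0.2 | rz -5.95 shift [2.7  2.52 2.13]
```

Emit:
step_arm:
  translation:
    - [0, 0, 0]
    - [0, 0, 0]
    - [0, 0, 0]
    - [0, 0, 0]
    - [0, 0, 0]
    - [0, 0, 0]
    - [0.67, 0.63, 0.3]
    - [0.67, 0.63, 0.3]
    - [0.67, 0.63, 0.3]
    - [0.67, 0.63, 0.3]
  rotation:
    - [0, 0, -1]
    - [0, 0, -1]
    - [0, 0, -1]
    - [0, 0, -1]
    - [0, 0, -1]
    - [0, 0, -0.95]
    - [0, 0, 0]
    - [0, 0, 0]
    - [0, 0, 0]
    - [0, 0, 0]
  claw: 85
  newtons: 50

```text
t: 1.35
eef_pos: [0.4051, -0.3449, 0.1755]
orientation: [0.735, 0.678, 0.0, -0.0]
force: [0.8, -0.5, -0.3]
grip_width: 0.085
gripper_force: 0.0
```

```bash
python3 -c "
from h import *
p,d=arm.capture('wrist');cv2.imwrite('pics/w0.png',p)
go(404.4,-344.9,24,-4.6)"
```

```text
t 1.4 p [ 408.2 -338.8  173.1] psi -4.4 tilt [0.    0.007] q6 -0.83 | rz 0.02 shift [-0.11 -0.05  2.48]
```

View pics/w0.png

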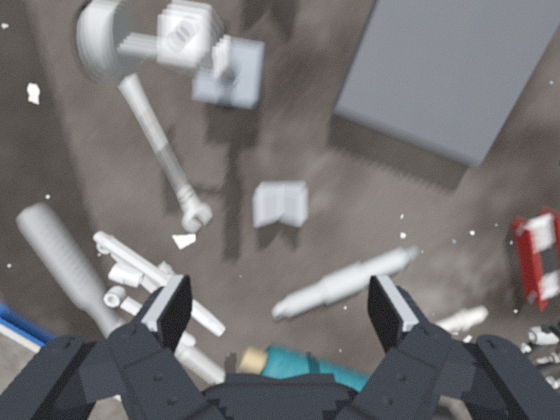

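The wrist view shows v2 at about (280,203), square to the jaws, which are at (175,300) and (385,300). The arm was still settling. I'll move down now.

Emit:
step_arm:
  translation:
    - [0, 0, 0]
    - [0, 0, 0.5]
    - [0, 0, 0.5]
    - [0, 0, 0.5]
    - [0, 0, 0]
    - [0, 0, 0]
  rotation:
    - [0, 0, 0]
    - [0, 0, 0]
    - [0, 0, 0]
    - [0, 0, 0]
    - [0, 0, 0]
    - [0, 0, 0]

```text
t: 2.15
eef_pos: [0.4041, -0.3477, 0.0875]
orientation: [0.735, 0.678, -0.0, 0.001]
force: [0.9, 0.8, 0.2]
grip_width: 0.0851
gripper_force: 0.0
```

```bash
python3 -c "
from h import *
go(404.4,-344.9,23,-4.6)"
```

```text
t 2.15 p [ 404.1 -347.7   87.5] psi -4.6 tilt [ 0.001 -0.001] q6 -0.84 | rz -0.0 shift [0.05 0.   1.07]
```

Emit:
step_arm:
  translation:
    - [0.05, 0, 0.4]
    - [0, 0, 0.4]
    - [0, 0, 0.27]
    - [0, 0, 0]
  rotation:
    - [0, 0, 0]
    - [0, 0, 0]
    - [0, 0, 0]
    - [0, 0, 0]

```text
t: 2.65
eef_pos: [0.4042, -0.3433, 0.0219]
orientation: [0.735, 0.678, 0.0, -0.0]
force: [-0.0, 0.2, 1.1]
grip_width: 0.085
gripper_force: 0.0
```

Emit:
step_arm:
  translation:
    - [0, 0, 0]
    - [0, 0, 0]
    - [0, 0, 0]
    - [0, 0, 0]
    - [0, 0, 0]
    - [0, 0, 0]
  rotation:
    - [0, 0, 0]
    - [0, 0, 0]
    - [0, 0, 0]
    - [0, 0, 0]
    - [0, 0, 0]
    - [0, 0, 0]
  claw: 30

```text
t: 3.4
eef_pos: [0.4047, -0.3438, 0.0231]
orientation: [0.735, 0.679, -0.0, 0.001]
force: [-1.5, 0.2, 5.9]
grip_width: 0.0435
gripper_force: 52.3
```

Emit:
step_arm:
  translation:
    - [0, 0, -0.4]
    - [0, 0, -0.5]
    - [0, 0, -0.5]
    - [0, 0, -0.1]
    - [0, 0, 0]
    - [0, 0, 0]
  rotation:
    - [0, 0, 0]
    - [0, 0, 0]
    - [0, 0, 1]
    - [0, 0, 0.98]
    - [0, 0, 0]
    - [0, 0, 0]

```text
t: 4.15
eef_pos: [0.404, -0.3427, 0.1114]
orientation: [0.839, 0.543, -0.0, -0.001]
force: [-0.1, -0.7, -3.3]
grip_width: 0.0435
gripper_force: 52.0
```

```bash
python3 -c "
from h import *
go(516.5,-242.3,60,-24.4)"
```

```text
t 4.15 p [ 404.  -342.7  111.4] psi -24.2 tilt [-0.001  0.001] q6 -0.49 | rz 0.02 shift [2.3  1.02 0.86]
```

Emit:
step_arm:
  translation:
    - [0.46, 0.2, 0]
    - [0.46, 0.2, 0]
    - [0.46, 0.21, 0]
    - [0.46, 0.21, 0]
    - [0.46, 0.2, 0]
    - [0, 0, 0]
    - [0, 0, 0.4]
    - [0, 0, 0.3]
    - [0, 0, 0]
    - [0, 0, 0]
  rotation:
    - [0, 0, 0]
    - [0, 0, 0]
    - [0, 0, 0]
    - [0, 0, 0]
    - [0, 0, 0]
    - [0, 0, 0]
    - [0, 0, 0]
    - [0, 0, 0]
    - [0, 0, 0]
    - [0, 0, 0]

```text
t: 5.4
eef_pos: [0.5169, -0.2433, 0.0703]
orientation: [0.84, 0.542, -0.0, 0.0]
force: [-0.2, -0.1, -2.7]
grip_width: 0.0435
gripper_force: 51.8
```

```bash
python3 -c "
from h import *
go(516.5,-242.3,53,-24.4)"
```

```text
t 5.4 p [ 516.9 -243.3   70.3] psi -24.3 tilt [-0. -0.] q6 -0.21 | rz 0.01 shift [ 0.01 -0.01  0.29]
```

Emit:
step_arm:
  translation:
    - [0, 0, 0.1]
    - [0, 0, 0.1]
    - [0, 0, 0.05]
    - [0, 0, 0.04]
    - [0, 0, 0]
  rotation:
    - [0, 0, 0]
    - [0, 0, 0]
    - [0, 0, 0]
    - [0, 0, 0]
    - [0, 0, 0]

```text
t: 6.02
eef_pos: [0.517, -0.2427, 0.0531]
orientation: [0.84, 0.542, -0.0, -0.0]
force: [-1.4, 1.6, 2.4]
grip_width: 0.0434
gripper_force: 52.3
```

Force rose by about 5 N at the expected height, so the block is on the plate. I'll release and lift.

Emit:
step_arm:
  translation:
    - [0, 0, 0]
    - [0, 0, 0]
    - [0, 0, 0]
    - [0, 0, 0]
    - [0, 0, -0.4]
    - [0, 0, -0.5]
    - [0, 0, -0.5]
    - [0, 0, -0.2]
    - [0, 0, 0]
  rotation:
    - [0, 0, 0]
    - [0, 0, 0]
    - [0, 0, 0]
    - [0, 0, 0]
    - [0, 0, 0]
    - [0, 0, 0]
    - [0, 0, -0.6]
    - [0, 0, 0]
    - [0, 0, 0]
  claw: 85

```text
t: 7.15
eef_pos: [0.5173, -0.243, 0.1492]
orientation: [0.811, 0.584, 0.0, 0.001]
force: [0.2, 0.9, -0.8]
grip_width: 0.0851
gripper_force: 0.0
```

```bash
python3 -c "
from h import *
go(414.3,-142.3,23,-18.5)"
```

```text
t 7.15 p [ 517.3 -243.   149.2] psi -18.5 tilt [ 0.001 -0.001] q6 -0.31 | rz 0.0 shift [ 1.05 -2.16  2.1 ]
```

Emit:
step_arm:
  translation:
    - [0.21, -0.43, 0]
    - [0.21, -0.43, 0]
    - [0.21, -0.43, 0]
    - [0.21, -0.43, 0]
    - [0.21, -0.44, 0]
    - [0, 0, 0]
    - [0, 0, 0.5]
    - [0, 0, 0.5]
    - [0, 0, 0]
    - [0, 0, 0]
  rotation:
    - [0, 0, 0]
    - [0, 0, 0]
    - [0, 0, 0]
    - [0, 0, 0]
    - [0, 0, 0]
    - [0, 0, 0]
    - [0, 0, 0]
    - [0, 0, 0]
    - [0, 0, 0]
    - [0, 0, 0]

```text
t: 8.4
eef_pos: [0.4145, -0.1427, 0.089]
orientation: [0.811, 0.585, 0.0, 0.0]
force: [0.1, 0.1, 0.1]
grip_width: 0.0852
gripper_force: 0.0
```

```bash
python3 -c "
from h import *
go(414.3,-142.3,23,-18.5)"
```

```text
t 8.4 p [ 414.5 -142.7   89. ] psi -18.4 tilt [ 0. -0.] q6 -0.27 | rz 0.01 shift [ 0.01 -0.    1.1 ]
```

Emit:
step_arm:
  translation:
    - [0, 0, 0.4]
    - [0, 0, 0.4]
    - [0, 0, 0.3]
    - [0, 0, 0]
  rotation:
    - [0, 0, 0]
    - [0, 0, 0]
    - [0, 0, 0]
    - [0, 0, 0]

```text
t: 8.9
eef_pos: [0.414, -0.1424, 0.0228]
orientation: [0.811, 0.585, -0.0, -0.0]
force: [0.2, 0.3, 0.8]
grip_width: 0.0851
gripper_force: 0.0
```

Emit:
step_arm:
  translation:
    - [0, 0, 0]
    - [0, 0, 0]
    - [0, 0, 0]
    - [0, 0, 0]
    - [0, 0, 0]
    - [0, 0, 0]
  rotation:
    - [0, 0, 0]
    - [0, 0, 0]
    - [0, 0, 0]
    - [0, 0, 0]
    - [0, 0, 0]
    - [0, 0, 0]
  claw: 30

```text
t: 9.65
eef_pos: [0.4148, -0.1429, 0.0245]
orientation: [0.811, 0.585, 0.0, 0.001]
force: [-2.2, 0.9, 11.5]
grip_width: 0.0434
gripper_force: 50.4
```

Emit:
step_arm:
  translation:
    - [0, 0, -0.4]
    - [0, 0, -0.5]
    - [0, 0, -0.5]
    - [0, 0, -0.1]
    - [0, 0, 0]
    - [0, 0, 0]
  rotation:
    - [0, 0, 0]
    - [0, 0, 0]
    - [0, 0, 0.6]
    - [0, 0, 0]
    - [0, 0, 0]
    - [0, 0, 0]

```text
t: 10.4
eef_pos: [0.413, -0.1417, 0.1116]
orientation: [0.84, 0.542, -0.0, -0.001]
force: [-0.1, 0.2, -3.4]
grip_width: 0.0432
gripper_force: 53.0
```

```bash
python3 -c "
from h import *
go(552.9,-162.1,53,-24.4)"
```

```text
t 10.4 p [ 413.  -141.7  111.6] psi -24.3 tilt [-0.002  0.001] q6 -0.16 | rz 0.01 shift [0.65 2.26 0.98]
```

Emit:
step_arm:
  translation:
    - [0.13, 0.45, 0]
    - [0.13, 0.45, 0]
    - [0.13, 0.45, 0]
    - [0.13, 0.45, 0]
    - [0.13, 0.46, 0]
    - [0, 0, 0]
    - [0, 0, 0.4]
    - [0, 0, 0.3]
    - [0, 0, 0]
    - [0, 0, 0]
  rotation:
    - [0, 0, 0]
    - [0, 0, 0]
    - [0, 0, 0]
    - [0, 0, 0]
    - [0, 0, 0]
    - [0, 0, 0]
    - [0, 0, 0]
    - [0, 0, 0]
    - [0, 0, 0]
    - [0, 0, 0]

```text
t: 11.65
eef_pos: [0.5532, -0.1626, 0.0708]
orientation: [0.84, 0.542, -0.0, -0.0]
force: [0.4, -0.3, -2.1]
grip_width: 0.0432
gripper_force: 52.7
```

Emit:
step_arm:
  translation:
    - [0, 0, 0.1]
    - [0, 0, 0.08]
    - [0, 0, 0.05]
    - [0, 0, 0.03]
    - [0, 0, 0]
  rotation:
    - [0, 0, 0]
    - [0, 0, 0]
    - [0, 0, 0]
    - [0, 0, 0]
    - [0, 0, 0]

```text
t: 12.28
eef_pos: [0.5534, -0.1626, 0.055]
orientation: [0.84, 0.542, -0.0, -0.0]
force: [-0.1, -0.7, -3.1]
grip_width: 0.0434
gripper_force: 52.7
```

```bash
python3 -c "
from h import *
go(552.9,-162.1,54,-24.4)"
```

```text
t 12.28 p [ 553.4 -162.6   55. ] psi -24.4 tilt [-0.  0.] q6 -0.05 | rz 0.0 shift [ 0.   -0.01  0.02]
```

Emit:
step_arm:
  translation:
    - [0, 0, 0.02]
    - [0, 0, 0.02]
    - [0, 0, 0]
  rotation:
    - [0, 0, 0]
    - [0, 0, 0]
    - [0, 0, 0]

```text
t: 12.65
eef_pos: [0.5537, -0.1627, 0.0546]
orientation: [0.84, 0.542, 0.0, 0.0]
force: [-5.0, 1.3, 10.1]
grip_width: 0.0433
gripper_force: 54.4
```

It's in contact. I'll release, lift and turn towards the shaft (psi -67.1).

Emit:
step_arm:
  translation:
    - [0, 0, 0]
    - [0, 0, 0]
    - [0, 0, 0]
    - [0, 0, 0]
    - [0, 0, -0.4]
    - [0, 0, -0.5]
    - [0, 0, -0.5]
    - [0, 0, -0.5]
    - [0, 0, -0.2]
    - [0, 0, 0]
  rotation:
    - [0, 0, 0]
    - [0, 0, 0]
    - [0, 0, 0]
    - [0, 0, 0]
    - [0, 0, 0]
    - [0, 0, 0]
    - [0, 0, 1]
    - [0, 0, 1]
    - [0, 0, 1]
    - [0, 0, 1]
  claw: 85

```text
t: 13.9
eef_pos: [0.5542, -0.163, 0.1802]
orientation: [0.976, 0.219, 0.001, 0.001]
force: [-0.2, 0.3, -0.4]
grip_width: 0.0847
gripper_force: 0.0
```

```bash
python3 - <<'E'
from h import *
go(463.8,-439.0,100,-67.3)
p,d=arm.capture("top");cv2.imwrite("pics/top1.png",p)
W=cloud(d,arm.camera_info("top"))
# vees and shaft
P=np.array([557.5,-212.5]);a=np.radians(-24.4);ux=np.array([np.cos(a),np.sin(a)]);uy=np.array([-ux[1],ux[0]])
C=np.array([(W[...,:2]*1000-P)@ux,(W[...,:2]*1000-P)@uy]).transpose(1,2,0)
z=W[...,2]*1000
m=(z>44)&(z<75)&(abs(C[...,0])<70)&(abs(C[...,1])<90)
for s in(1,-1):
    mm=m&(C[...,1]*s>0);
    if mm.sum()>20:
        c=cv2.minAreaRect(C[mm].astype(np.float32));print(s,mm.sum(),c,np.percentile(z[mm],95))
print(rect(W,(375,175,440,275),.006,.05))
E
```

```text
t 13.9 p [ 554.2 -163.   180.2] psi -64.7 tilt [ 0.003 -0.001] q6 0.65 | rz 0.26 shift [-3.17  3.66  1.34]
1 248 ((-23.101701736450195, 39.612613677978516), (18.972728729248047, 43.97978210449219), 89.73194122314453) 69.68710674931623
-1 380 ((-23.24664306640625, -45.32671356201172), (44.33301544189453, 27.943572998046875), 0.12933869659900665) 69.8271445856534
(array([ 464., -440.]), array([159.3,  26.5]), 21.1, 903, array([13.4, 19.9, 24.7]))
```

View pics/top1.png

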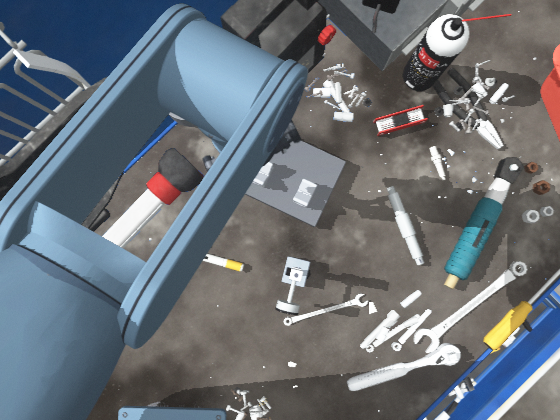

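The top view shows both blocks on the plate, at about (262,177) and (305,190). In plate coordinates both sit at x = -23 mm, with y = +44 and -45. The shaft hasn't moved, so I'll go to it.

Emit:
step_arm:
  translation:
    - [0, 0, 0]
    - [-0.45, 0.52, 0.1]
    - [-0.45, 0.52, 0.1]
    - [-0.45, 0.52, 0.1]
    - [-0.45, 0.52, 0.1]
    - [-0.45, 0.52, 0.2]
    - [-0.46, 0.53, 0.2]
    - [-0.46, 0.53, 0.3]
    - [0, 0, 0]
    - [0, 0, 0]
  rotation:
    - [0, 0, 0.28]
    - [0, 0, 0]
    - [0, 0, 0]
    - [0, 0, 0]
    - [0, 0, 0]
    - [0, 0, 0]
    - [0, 0, 0]
    - [0, 0, 0]
    - [0, 0, 0]
    - [0, 0, 0]

```text
t: 15.2
eef_pos: [0.4633, -0.4383, 0.1123]
orientation: [0.98, 0.198, -0.0, -0.001]
force: [0.3, 1.0, -0.3]
grip_width: 0.0848
gripper_force: 0.0
```

```bash
python3 - <<'E'
from h import *
go(463.8,-439.3,22,-67.5)
p,d=arm.capture("wrist");i=arm.camera_info("wrist");cv2.imwrite("pics/w1.png",p)
W=cloud(d,i);ok=(d>0.05)
S=np.array([.464,-.4395]);m=ok&(np.hypot(W[...,0]-S[0],W[...,1]-S[1])<.1)
for lo,hi in((.006,.04),(.0215,.04)):
    k=m&(W[...,2]>lo)&(W[...,2]<hi)
    n,l,st,_=cv2.connectedComponentsWithStats(k.astype(np.uint8));k=l==1+np.argmax(st[1:,4])
    print(cv2.minAreaRect((W[k][:,:2]*1000).astype(np.float32)),k.sum(),np.percentile(W[k][:,2]*1000,[50,98]))
E
```

```text
t 15.2 p [ 463.3 -438.3  112.3] psi -67.1 tilt [-0.     0.001] q6 0.24 | rz 0.04 shift [0.   0.02 1.5 ]
((462.3575439453125, -440.38360595703125), (159.84788513183594, 25.43077278137207), 22.24366569519043) 5277 [22.0977626  26.63801084]
((461.9934387207031, -440.3409729003906), (132.04275512695312, 20.69443702697754), 23.28952980041504) 3054 [23.29489196 26.88115515]
```

View pics/w1.png

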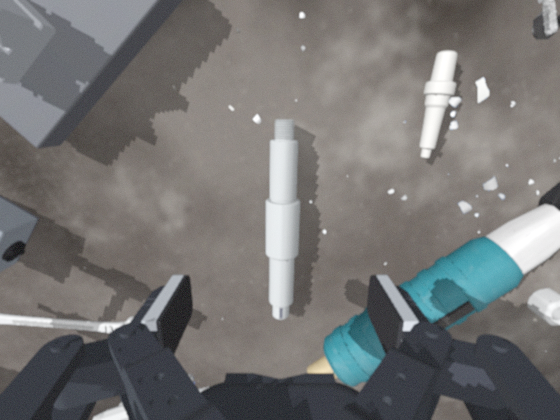

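The wrist view shows the shaft centred between the jaws, with the land at (282,230) and parallel to the pads. The teal driver is clear of the right jaw. I'll descend and grip.

Emit:
step_arm:
  translation:
    - [0, 0.03, 0.5]
    - [0, 0, 0.5]
    - [0, 0, 0.3]
    - [0, 0, 0.2]
    - [0, 0, 0]
  rotation:
    - [0, 0, 0.04]
    - [0, 0, 0]
    - [0, 0, 0]
    - [0, 0, 0]
    - [0, 0, 0]

```text
t: 15.88
eef_pos: [0.4642, -0.4399, 0.0223]
orientation: [0.981, 0.195, -0.0, -0.0]
force: [0.3, -0.1, 0.2]
grip_width: 0.0853
gripper_force: 0.0
```

Emit:
step_arm:
  translation:
    - [0, 0, 0]
    - [0, 0, 0]
    - [0, 0, 0]
    - [0, 0, 0]
    - [0, 0, 0]
    - [0, 0, 0]
    - [0, 0, 0]
  rotation:
    - [0, 0, 0]
    - [0, 0, 0]
    - [0, 0, 0]
    - [0, 0, 0]
    - [0, 0, 0]
    - [0, 0, 0]
    - [0, 0, 0]
  claw: 15
  newtons: 70

```text
t: 16.75
eef_pos: [0.4644, -0.4409, 0.0237]
orientation: [0.981, 0.195, 0.0, 0.001]
force: [-0.5, 0.1, 6.7]
grip_width: 0.0236
gripper_force: 69.0
```

The opening reads 23.6 mm on a 26 mm land, so the pads may be biting above the axis. I'll reopen slightly, go down 4 mm and grip again.

Emit:
step_arm:
  translation:
    - [0, 0, 0]
    - [0, 0, 0]
    - [0, 0, 0.03]
    - [0, 0, 0.03]
    - [0, 0, 0]
  rotation:
    - [0, 0, 0]
    - [0, 0, 0]
    - [0, 0, 0]
    - [0, 0, 0]
    - [0, 0, 0]
  claw: 36

```text
t: 17.38
eef_pos: [0.464, -0.4403, 0.0187]
orientation: [0.981, 0.195, -0.0, -0.0]
force: [0.2, -0.5, 0.1]
grip_width: 0.0359
gripper_force: 0.0
```

Emit:
step_arm:
  translation:
    - [0, 0, 0]
    - [0, 0, 0]
    - [0, 0, 0]
    - [0, 0, 0]
    - [0, 0, 0]
  rotation:
    - [0, 0, 0]
    - [0, 0, 0]
    - [0, 0, 0]
    - [0, 0, 0]
    - [0, 0, 0]
  claw: 15

```text
t: 18.0
eef_pos: [0.4642, -0.4406, 0.0193]
orientation: [0.981, 0.195, 0.0, 0.0]
force: [-0.7, -0.3, 2.4]
grip_width: 0.0239
gripper_force: 68.9
```

Emit:
step_arm:
  translation:
    - [0, 0, -0.1]
    - [0, 0, -0.3]
    - [0, 0, -0.4]
    - [0, 0, -0.4]
    - [0, 0, -0.4]
    - [0, 0, -0.4]
    - [0, 0, 0]
    - [0, 0, 0]
    - [0, 0, 0]
  rotation:
    - [0, 0, 0]
    - [0, 0, 0]
    - [0, 0, -0.7]
    - [0, 0, -0.8]
    - [0, 0, -0.8]
    - [0, 0, -0.8]
    - [0, 0, -0.7]
    - [0, 0, -0.5]
    - [0, 0, 0]

```text
t: 19.12
eef_pos: [0.4641, -0.4403, 0.1398]
orientation: [0.842, 0.54, 0.0, 0.0]
force: [0.4, 0.5, -4.5]
grip_width: 0.0234
gripper_force: 69.1
```

```bash
python3 - <<'E'
from h import *
go(535.1,-203,74.3,-24.4)
p,d=arm.capture("side");cv2.imwrite("pics/s1.png",p)
E
```

```text
t 19.12 p [ 464.1 -440.3  139.8] psi -24.6 tilt [ 0. -0.] q6 -0.5 | rz -0.02 shift [ 4.09 -0.56  1.09]
```

View pics/s1.png

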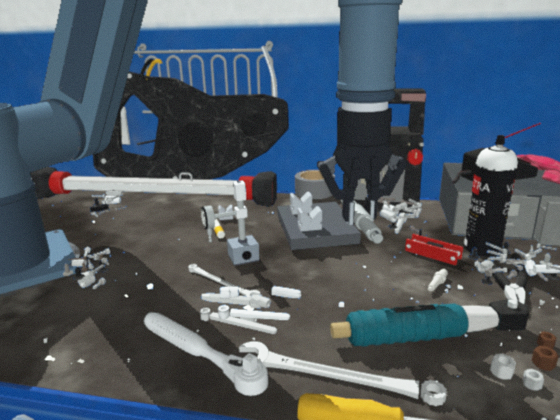

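The side view shows the shaft held level in the jaws at about (365,220), with the blocks standing on the plate at about (305,210). I'll move over the vees.

Emit:
step_arm:
  translation:
    - [0.3, -0.04, 0]
    - [0.45, -0.06, 0]
    - [0.5, -0.07, 0]
    - [0.5, -0.07, 0]
    - [0.5, -0.07, 0]
    - [0.5, -0.07, 0]
    - [0.5, -0.07, 0]
    - [0.45, -0.06, 0]
    - [0.39, -0.05, 0]
    - [0, 0, 0]
  rotation:
    - [0, 0, -0.02]
    - [0, 0, 0]
    - [0, 0, 0]
    - [0, 0, 0]
    - [0, 0, 0]
    - [0, 0, 0]
    - [0, 0, 0]
    - [0, 0, 0]
    - [0, 0, 0]
    - [0, 0, 0]

```text
t: 20.42
eef_pos: [0.5349, -0.1992, 0.1392]
orientation: [0.839, 0.543, 0.0, -0.001]
force: [-1.2, 0.1, -5.1]
grip_width: 0.0236
gripper_force: 69.0
```

Emit:
step_arm:
  translation:
    - [0, 0, 0.2]
    - [0, 0, 0.3]
    - [0, 0, 0.2]
    - [0, 0, 0.1]
    - [0, 0, 0]
  rotation:
    - [0, 0, 0]
    - [0, 0, 0]
    - [0, 0, 0]
    - [0, 0, 0]
    - [0, 0, 0]

```text
t: 21.05
eef_pos: [0.5345, -0.2032, 0.0906]
orientation: [0.841, 0.542, -0.0, -0.0]
force: [-0.2, -0.5, -4.9]
grip_width: 0.0236
gripper_force: 69.1
```

```bash
python3 - <<'E'
from h import *
go(535.1,-203,74.3,-24.4)
E
```

```text
t 21.05 p [ 534.5 -203.2   90.6] psi -24.4 tilt [-0.001  0.001] q6 -0.13 | rz 0.0 shift [0.01 0.01 0.27]
```

Emit:
step_arm:
  translation:
    - [0, 0, 0.08]
    - [0, 0, 0.07]
    - [0, 0, 0.05]
    - [0, 0, 0.03]
    - [0, 0, 0.02]
    - [0, 0, 0]
  rotation:
    - [0, 0, 0]
    - [0, 0, 0]
    - [0, 0, 0]
    - [0, 0, 0]
    - [0, 0, 0]
    - [0, 0, 0]

```text
t: 21.8
eef_pos: [0.5348, -0.2031, 0.0761]
orientation: [0.84, 0.542, -0.0, -0.0]
force: [-0.7, 0.7, -4.2]
grip_width: 0.0237
gripper_force: 69.1
```

Emit:
step_arm:
  translation:
    - [0, 0, 0.02]
    - [0, 0, 0.02]
    - [0, 0, 0]
  rotation:
    - [0, 0, 0]
    - [0, 0, 0]
    - [0, 0, 0]

```text
t: 22.18
eef_pos: [0.5352, -0.2033, 0.0745]
orientation: [0.84, 0.542, 0.0, 0.001]
force: [-1.3, 1.6, 3.1]
grip_width: 0.0233
gripper_force: 69.9
```

Emit:
step_arm:
  translation:
    - [0, 0, 0]
    - [0, 0, 0]
    - [0, 0, 0]
    - [0, 0, 0]
    - [0, 0, -0.2]
    - [0, 0, -0.5]
    - [0, 0, -0.6]
    - [0, 0, -0.6]
    - [0, 0, -0.6]
    - [0, 0, 0]
  rotation:
    - [0, 0, 0]
    - [0, 0, 0]
    - [0, 0, 0]
    - [0, 0, 0]
    - [0, 0, 0]
    - [0, 0, 0]
    - [0, 0, -0.5]
    - [0, 0, -0.6]
    - [0, 0, 0]
    - [0, 0, 0]
  claw: 85

```text
t: 23.42
eef_pos: [0.5365, -0.2041, 0.2281]
orientation: [0.785, 0.62, 0.001, 0.004]
force: [-0.5, 0.4, 0.1]
grip_width: 0.0849
gripper_force: 0.0
```

```bash
python3 - <<'E'
from h import *
go(371,-230.8,220,-13.1)
p,d=arm.capture("wrist");i=arm.camera_info("wrist");cv2.imwrite("pics/w2.png",p)
W=cloud(d,i)*1000;ok=(d>.05)
P=np.array([557.5,-212.5]);a=np.radians(-24.4);ux=np.array([np.cos(a),np.sin(a)]);uy=np.array([-ux[1],ux[0]])
C=np.stack([(W[...,:2]-P)@ux,(W[...,:2]-P)@uy,W[...,2]],-1)
np.save("C.npy",C)
near=ok&(abs(C[...,0])<70)&(abs(C[...,1])<95)
print("plate z",np.median(C[near&(C[...,2]<40)][:,2]))
for n,lo,hi in(("land",77.5,90),("shaft",73,90),("all",50,90)):
    k=near&(C[...,2]>lo)&(C[...,2]<hi);print(n,k.sum(),cv2.minAreaRect(C[k][:,:2].astype(np.float32)),np.percentile(C[k][:,2],98))
E
```

```text
t 23.43 p [ 536.5 -204.1  228.1] psi -13.4 tilt [ 0.007 -0.004] q6 -0.32 | rz -0.03 shift [-1.06 -2.59  0.14]
plate z 27.47426118334073
land 508 ((-26.369253158569336, 0.005580902099609375), (13.764908790588379, 84.74696350097656), 0.5108572840690613) 79.77934181981954
shaft 2343 ((-26.521242141723633, -2.1358108520507812), (158.40960693359375, 22.382474899291992), 89.63704681396484) 79.29847923318711
all 5017 ((-26.344038009643555, -2.3068466186523438), (159.76416015625, 44.153045654296875), 89.71159362792969) 78.92553118974469
```

View pics/w2.png

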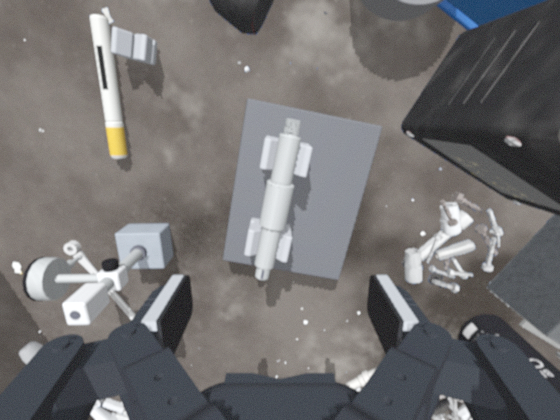

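The wrist view shows the shaft seated in both vees, running from (292,120) to (262,278). Next I'll check the block-to-shaft offsets numerically with the top camera once the arm is clear, moving over the gauge in the meantime.

```bash
python3 - <<'E'
from h import *
C=np.load("C.npy")
x,y,z=C[...,0],C[...,1],C[...,2]
sh=(z>60)&(z<90)&(abs(x+26.4)<3)&(abs(y)<95);print("shaft y",y[sh].min(),y[sh].max())
b=np.arange(-90,91,4)
print([(int(c),round(float(np.percentile(z[sh&(abs(y-c)<2)],90)),1)) for c in b if (sh&(abs(y-c)<2)).any()])
bl=(z>50)&(z<72)&(abs(abs(x+26.4)-19)<2)
for s in(1,-1):
    k=bl&(y*s>15)&(y*s<75);print("block",s,np.percentile(y[k],[1,50,99]),k.sum())
go(371,-230.8,235,-13.1)
E
```

```text
shaft y -82.16356569535503 77.56983749433506
[(-82, 73.1), (-78, 73.5), (-74, 73.3), (-70, 73.1), (-66, 75.9), (-62, 76.4), (-58, 76.2), (-54, 76.4), (-50, 76.3), (-46, 75.9), (-42, 76.3), (-38, 76.5), (-34, 76.4), (-30, 76.3), (-26, 77.7), (-22, 79.7), (-18, 79.3), (-14, 79.2), (-10, 79.4), (-6, 79.2), (-2, 79.7), (2, 79.3), (6, 79.7), (10, 79.0), (14, 79.7), (18, 79.1), (22, 76.3), (26, 76.8), (30, 76.4), (34, 76.3), (38, 76.4), (42, 76.6), (46, 76.2), (50, 76.4), (54, 76.4), (58, 76.4), (62, 76.5), (66, 73.0), (70, 73.1), (74, 73.2), (78, 73.4)]
block 1 [29.83547893 44.13318622 57.39539678] 285
block -1 [-60.10155441 -42.62665533 -32.0184316 ] 251
t 23.48 p [ 535.5 -203.5  225.9] psi -13.4 tilt [ 0.003 -0.002] q6 -0.32 | rz -0.03 shift [-1.06 -2.57 -0.15]
```

The shaft is level and centred, with the blocks at +45.8 and -43.8 mm from mid-shaft. I'll go over the gauge head and re-measure there.

Emit:
step_arm:
  translation:
    - [-0.17, -0.43, 0]
    - [-0.18, -0.43, 0]
    - [-0.18, -0.43, 0]
    - [-0.18, -0.43, 0]
    - [-0.18, -0.43, 0]
    - [-0.17, -0.43, 0]
    - [0, 0, 0]
    - [0, 0, 0]
  rotation:
    - [0, 0, -0.03]
    - [0, 0, 0]
    - [0, 0, 0]
    - [0, 0, 0]
    - [0, 0, 0]
    - [0, 0, 0]
    - [0, 0, 0]
    - [0, 0, 0]

```text
t: 24.48
eef_pos: [0.3699, -0.2299, 0.2234]
orientation: [0.783, 0.622, 0.0, -0.0]
force: [-0.2, -0.2, -0.2]
grip_width: 0.0852
gripper_force: 0.0
```

```bash
python3 - <<'E'
from h import *
p,d=arm.capture("wrist");i=arm.camera_info("wrist");cv2.imwrite("pics/w3.png",p)
W=cloud(d,i);ok=d>.05
m=ok&(np.hypot(W[...,0]-.371,W[...,1]+.231)<.04)
k=m&(W[...,2]>.142)&(W[...,2]<.16);print("head",cv2.minAreaRect((W[k][:,:2]*1000).astype(np.float32)),k.sum(),np.median(W[k][:,2]))
k=m&(W[...,2]>.025)&(W[...,2]<.045);print("base",cv2.minAreaRect((W[k][:,:2]*1000).astype(np.float32)),k.sum())
go(371,-230.8,147,-13.1)
E
```

```text
head ((369.7057189941406, -230.37319946289062), (19.912023544311523, 17.702726364135742), 77.15679168701172) 772 0.15163517803591836
base ((369.6097106933594, -230.22669982910156), (43.22966384887695, 49.771827697753906), 76.21475219726562) 1427
t 24.52 p [ 370.2 -229.9  223.5] psi -13.1 tilt [0. 0.] q6 -0.59 | rz 0.0 shift [-0.01  0.02  1.27]
```

View pics/w3.png

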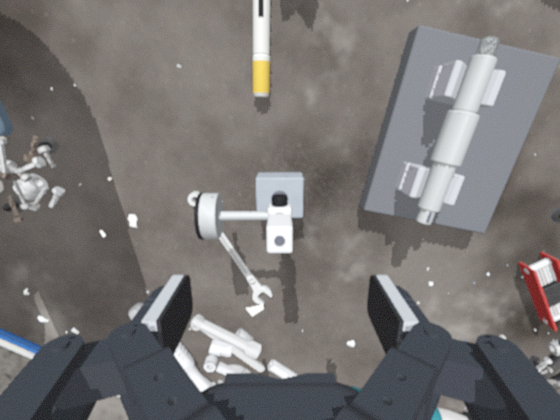

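The wrist view shows the gauge head at (280,240), centred between the jaws, with the dial to the left at (207,215). I'll descend and grip.

Emit:
step_arm:
  translation:
    - [0, 0, 0.4]
    - [0, 0, 0.4]
    - [0, 0, 0.3]
    - [0, 0, 0.2]
    - [0, 0, 0]
  rotation:
    - [0, 0, 0]
    - [0, 0, 0]
    - [0, 0, 0]
    - [0, 0, 0]
    - [0, 0, 0]

```text
t: 25.15
eef_pos: [0.3697, -0.2294, 0.1449]
orientation: [0.783, 0.622, -0.0, -0.001]
force: [0.2, 0.0, 0.4]
grip_width: 0.0846
gripper_force: 0.0
```

Emit:
step_arm:
  translation:
    - [0, 0, 0]
    - [0, 0, 0]
    - [0, 0, 0]
    - [0, 0, 0]
    - [0, 0, 0]
    - [0, 0, 0]
    - [0, 0, 0]
    - [0, 0, 0]
  rotation:
    - [0, 0, 0]
    - [0, 0, 0]
    - [0, 0, 0]
    - [0, 0, 0]
    - [0, 0, 0]
    - [0, 0, 0]
    - [0, 0, 0]
    - [0, 0, 0]
  claw: 8
  newtons: 80

```text
t: 26.15
eef_pos: [0.37, -0.2303, 0.1463]
orientation: [0.783, 0.622, 0.0, 0.001]
force: [-0.4, 0.7, 5.5]
grip_width: 0.0165
gripper_force: 79.7
```

Emit:
step_arm:
  translation:
    - [0, 0, -0.1]
    - [0, 0, -0.3]
    - [0, 0, -0.4]
    - [0, 0, -0.4]
    - [0, 0, -0.4]
    - [0, 0, -0.3]
    - [0, 0, 0]
    - [0, 0, 0]
  rotation:
    - [0, 0, 0]
    - [0, 0, 0]
    - [0, 0, 0]
    - [0, 0, 0.4]
    - [0, 0, 0.4]
    - [0, 0, 0.33]
    - [0, 0, 0]
    - [0, 0, 0]

```text
t: 27.15
eef_pos: [0.3689, -0.2292, 0.2584]
orientation: [0.84, 0.542, -0.0, -0.001]
force: [-1.0, 0.3, -6.0]
grip_width: 0.0162
gripper_force: 78.7
```

```bash
python3 - <<'E'
from h import *
go(589.4,-228.7,176,-24.4)
p,d=arm.capture("side");cv2.imwrite("pics/s2.png",p)
E
```

```text
t 27.15 p [ 368.9 -229.2  258.4] psi -24.3 tilt [-0.002  0.002] q6 -0.39 | rz 0.01 shift [1.53 3.34 1.37]
```

View pics/s2.png

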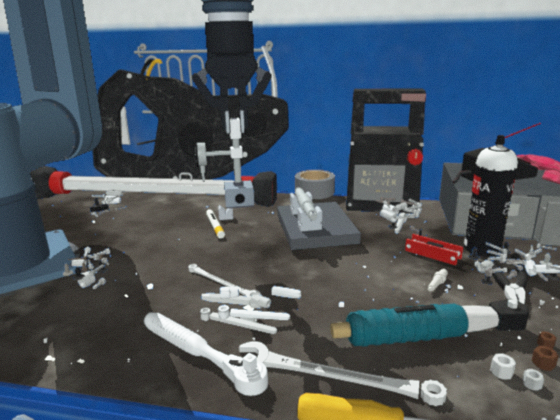

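The side view shows the gauge hanging upright at (237,165), clear of the bench. I'll carry it over the shaft to a point behind it.

Emit:
step_arm:
  translation:
    - [0.13, 0.28, 0]
    - [0.2, 0.42, 0]
    - [0.2, 0.44, 0]
    - [0.2, 0.44, 0]
    - [0.2, 0.44, 0]
    - [0.2, 0.44, 0]
    - [0.2, 0.44, 0]
    - [0.2, 0.44, 0]
    - [0, 0, 0]
    - [0, 0, 0]
  rotation:
    - [0, 0, 0.01]
    - [0, 0, 0]
    - [0, 0, 0]
    - [0, 0, 0]
    - [0, 0, 0]
    - [0, 0, 0]
    - [0, 0, 0]
    - [0, 0, 0]
    - [0, 0, 0]
    - [0, 0, 0]

```text
t: 28.45
eef_pos: [0.5899, -0.2288, 0.2582]
orientation: [0.841, 0.542, -0.001, -0.001]
force: [-1.0, 0.0, -6.1]
grip_width: 0.0164
gripper_force: 79.2
```

```bash
python3 - <<'E'
from h import *
go(589.4,-228.7,176,-24.4)
E
```

```text
t 28.45 p [ 589.9 -228.8  258.2] psi -24.4 tilt [-0.003  0.001] q6 -0.12 | rz -0.0 shift [-0.   -0.01  1.37]
```

Emit:
step_arm:
  translation:
    - [0, 0, 0.3]
    - [0, 0, 0.4]
    - [0, 0, 0.3]
    - [0, 0, 0.2]
    - [0, 0, 0]
    - [0, 0, 0]
  rotation:
    - [0, 0, 0]
    - [0, 0, 0]
    - [0, 0, 0]
    - [0, 0, 0]
    - [0, 0, 0]
    - [0, 0, 0]

```text
t: 29.2
eef_pos: [0.5904, -0.2296, 0.1887]
orientation: [0.841, 0.541, 0.0, 0.001]
force: [0.1, -0.4, -5.7]
grip_width: 0.0164
gripper_force: 79.1
```

```bash
python3 - <<'E'
from h import *
go(589.4,-228.7,176,-24.4)
p,d=arm.capture("side");cv2.imwrite("pics/s3.png",cv2.resize(p[120:260,220:420],None,fx=3.5,fy=3.5))
E
```

```text
t 29.2 p [ 590.4 -229.6  188.7] psi -24.5 tilt [ 0.001 -0.001] q6 -0.12 | rz -0.01 shift [ 0.01 -0.02  0.21]
```

View pics/s3.png

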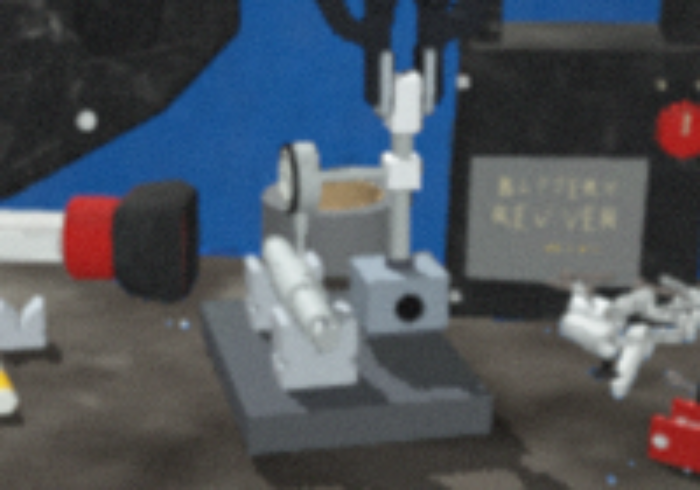

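The crop shows the gauge hovering upright behind the shaft at base (400,300), with the plunger (303,235) above the land. I'll lower it to contact.

Emit:
step_arm:
  translation:
    - [0, -0.02, 0.08]
    - [0, 0, 0.05]
    - [0, 0, 0.04]
    - [0, 0, 0.02]
    - [0, 0, 0.01]
    - [0, 0, 0]
  rotation:
    - [0, 0, 0]
    - [0, 0, 0]
    - [0, 0, 0]
    - [0, 0, 0]
    - [0, 0, 0]
    - [0, 0, 0]

```text
t: 30.0
eef_pos: [0.5891, -0.2288, 0.1764]
orientation: [0.841, 0.541, 0.0, 0.0]
force: [-1.1, -0.2, -0.5]
grip_width: 0.0166
gripper_force: 80.0
```

Emit:
step_arm:
  translation:
    - [0, 0, 0.02]
    - [0, 0, 0]
    - [0, 0, 0]
  rotation:
    - [0, 0, 0]
    - [0, 0, 0]
    - [0, 0, 0]

```text
t: 30.38
eef_pos: [0.5892, -0.2289, 0.1764]
orientation: [0.841, 0.541, 0.0, 0.001]
force: [-3.4, 1.7, 7.3]
grip_width: 0.0165
gripper_force: 81.1
```

Emit:
step_arm:
  translation:
    - [0, 0, 0]
    - [0, 0, 0]
    - [0, 0, 0]
    - [0, 0, 0]
    - [0, 0, -0.1]
    - [0, 0, -0.3]
    - [0, 0, -0.5]
    - [0, 0, -0.6]
    - [0, 0, -0.3]
    - [0, 0, 0]
  rotation:
    - [0, 0, 0]
    - [0, 0, 0]
    - [0, 0, 0]
    - [0, 0, 0]
    - [0, 0, 0]
    - [0, 0, 0]
    - [0, 0, 0]
    - [0, 0, 0]
    - [0, 0, 0]
    - [0, 0, 0]
  claw: 55

```text
t: 31.62
eef_pos: [0.5898, -0.2292, 0.2848]
orientation: [0.841, 0.541, 0.001, 0.002]
force: [-0.4, -0.3, -0.9]
grip_width: 0.0552
gripper_force: 0.0
```

Emit:
step_arm:
  translation:
    - [-0.3, -0.5, -0.2]
    - [-0.3, -0.6, 0]
    - [-0.3, -0.6, 0]
    - [-0.3, -0.6, 0]
    - [-0.3, -0.6, 0]
    - [0, -0.4, 0]
    - [0, 0, 0]
    - [0, 0, 0]
  rotation:
    - [0, 0, 0]
    - [0, 0, 0]
    - [0, 0, 0]
    - [0, 0, 0]
    - [0, 0, 0]
    - [0, 0, 0]
    - [0, 0, 0]
    - [0, 0, 0]

```text
t: 32.62
eef_pos: [0.3719, -0.2289, 0.2942]
orientation: [0.841, 0.541, 0.0, -0.0]
force: [-0.7, 0.4, -0.8]
grip_width: 0.0551
gripper_force: 0.0
```

```bash
python3 - <<'E'
from h import *
go(371,-230,250,-24.4)
p,d=arm.capture("top");W=cloud(d,arm.camera_info("top"))*1000
q,_=arm.capture("side")
a=cv2.resize(p[100:260,210:370],(480,480),interpolation=cv2.INTER_CUBIC);b=cv2.resize(q[140:260,260:380],(480,480),interpolation=cv2.INTER_CUBIC)
cv2.imwrite("pics/end.png",cv2.resize(np.hstack([a,b]),(800,400)))
P=np.array([557.5,-212.5]);a=np.radians(-24.4);ux=np.array([np.cos(a),np.sin(a)]);uy=np.array([-ux[1],ux[0]])
C=np.stack([(W[...,:2]-P)@ux,(W[...,:2]-P)@uy,W[...,2]],-1)
near=(abs(C[...,0])<90)&(abs(C[...,1])<95)
for n,lo,hi,e in(("head",172,190,1),("base",60,70,C[...,0]>8),("shaft+blocks",45,90,C[...,0]<0),("shaft",73,90,C[...,0]<0)):
    k=near&(C[...,2]>lo)&(C[...,2]<hi)&e
    if k.sum()>5:print(n,k.sum(),cv2.minAreaRect(C[k][:,:2].astype(np.float32)),np.median(C[k][:,2]))
E
```

```text
t 32.62 p [ 371.9 -228.9  294.2] psi -24.5 tilt [0. 0.] q6 -0.38 | rz -0.01 shift [-0.02 -0.01  0.74]Traceback (most recent call last):
  File "<stdin>", line 12, in <module>
cv2.error: OpenCV(4.12.0) /io/opencv/modules/imgproc/src/convhull.cpp:143: error: (-215:Assertion failed) total >= 0 && (depth == CV_32F || depth == CV_32S) in function 'convexHull'
```

View pics/end.png

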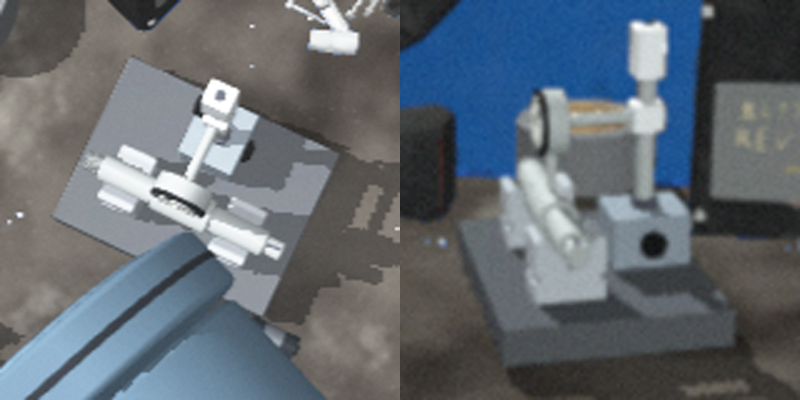

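The picture shows the gauge upright behind the shaft with its dial over the land, and the shaft seated in both blocks. I'll make one numeric check before handing in.

```bash
python3 - <<'E'
from h import *
p,d=arm.capture("top");W=cloud(d,arm.camera_info("top"))*1000
P=np.array([557.5,-212.5]);a=np.radians(-24.4);ux=np.array([np.cos(a),np.sin(a)]);uy=np.array([-ux[1],ux[0]])
C=np.stack([(W[...,:2]-P)@ux,(W[...,:2]-P)@uy,W[...,2]],-1).astype(np.float32)
near=(abs(C[...,0])<90)&(abs(C[...,1])<95)
for n,lo,hi,e in(("head",172,190,C[...,0]>0),("base",55,75,C[...,0]>8),("shaft+blocks",45,90,C[...,0]<2),("shaft",71.5,90,C[...,0]<0)):
    k=near&(C[...,2]>lo)&(C[...,2]<hi)&e
    if k.sum()>5:print(n,k.sum(),cv2.minAreaRect(C[k][:,:2].copy()),np.median(C[k][:,2]))
E
```

```text
head 149 ((36.66880798339844, -1.8972454071044922), (18.061405181884766, 19.78836441040039), 1.7496986389160156) 180.17686
base 412 ((36.62363052368164, -4.020193099975586), (47.84839630126953, 50.32825469970703), 89.4369888305664) 64.52347
shaft+blocks 1189 ((-23.107139587402344, -1.5879058837890625), (158.4843292236328, 44.24705505371094), 89.77342224121094) 72.14252
shaft 627 ((-22.98596954345703, -1.5831756591796875), (158.3756103515625, 38.358177185058594), 89.0123291015625) 75.135185
```

The gauge is at x = 36.7 mm and the shaft at -23.1 mm, so the plunger sits 59.8 mm off against a nominal 60. Along the shaft it is within 1 mm of the middle, and everything is let go.

```bash
python3 -c "
from station import arm
print(arm.finish_job())"
```

```text
the job is handed in; nothing more can be done
None
```

The runout check is set up and handed in at about 33 s of the 99 s allowed: the V-blocks are in line, the shaft is seated in both vees, and the gauge stands behind it with its plunger within 1 mm of the land's crown and middle; the plunger's travel itself was not measured, and no verdict came back.

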